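# Return loose power-supply parts to their stock trays

### The arm

A 7-joint arm with a two-finger parallel gripper is mounted at the origin on the work surface. World frame = base frame: x ahead of the robot, y to its left, z up, the work surface at z = 0. Lengths are in m, angles in rad, forces in N, time in s.
With the tool pointing down it reaches from about 0.425 to 0.875 m from the base axis. Payload 4.7 kg.
Tool frame: the origin (TCP) lies at the centre of the arm's flange, where the gripper is bolted on; the fingertips stand arm.tips_ahead ahead of it and the grasp point (between the pads) lies 164 mm ahead of it (arm.tips_ahead is the distance from the TCP to the fingertips, in m); x points along the fingers, z is the direction in which the jaws open and shut, and the axes are right-handed (so a half turn about x gives the same grasp; the last joint's range is limited). The gripper opens to 87 mm and grips with 3 to 60 N. Pads are 19 mm wide; open, the fingers measure 117 mm over their backs; the gripper's body (75 mm by 190 mm) begins 51 mm behind the grasp point.
Start: joints at [1.361, 0.321, -0.07, 1.45, 0.023, 1.371, -0.057], TCP at [0.144, -0.634, 0.405] pointing down, gripper open.
Joint ranges: [-2.86, 2.86], [-0.3, 2.09], [-1.38, 1.24], [0.06, 2.45], [-1.56, 4.7], [0.09, 2.05], [-2.69, 2.69]. Speed limits (rad/s): [2.57, 2.57, 3.14, 3.14, 3.14, 3.14, 3.14].

### API

Orientations are given as a rotation vector (axis times angle).
In Python, from cell import arm, camera, get_calibration, ticket gives the robot as it stands.
- The arm moves only by the tool step_arm, never from a script. Its argument "targets" is text: rows parted by semicolons, each of 5 numbers parted by spaces: the shift along the tool's x, y, z in m, then the turn about the tool's x in rad, then the closure, from -1 (fully open) to 1 (shut), so that 0 is half open. A call has 1 to 20 rows; each row is the pose to reach, as a shift and turn from the pose commanded when the call began, along the tool's axes at that moment; what a row does not reach only later rows make up. A row lasts 1/8 s, in which the tool goes at most 62.5 mm and 10.7 degrees, less where a joint would pass 70% of its speed; a pose out of reach is approached as far as the arm can. A call with a gripper value outside its range is refused whole. The fingers move at their own pace and stop on an object; "force" is the grip in N (left out, the last holds). Time passes only in rows, so rows that repeat a pose let the fingers close. It gives the time, the measured TCP pose, the force and the opening at its end, in the units of the state.
- arm.get_state(): the state, without advancing time (a new reading comes with each control period).
- camera(name): name is "side" or "top" or "wrist"; returns (picture, depth): 420x560x3 uint8, red, green, blue; 420x560 float32, m along the optical axis (not along the pixel's ray), 0 where there is no reading.
- get_calibration(name): a dict with "fov_y" (degrees; the focal length in pixels is half the picture's height over the tangent of half this angle, whatever the lens; pixels are square), "cx", "cy" (the principal point, pixels), "R" (3x3) and "t" (3): a world point X has camera coordinates R X + t; the wrist camera has in their place "tool_from_camera" (4x4, takes a point from camera to tool coordinates, whose origin is the TCP and whose axes are the tool frame's). Camera axes: x right, y down, z forward; pixel columns grow to the right and rows downward; lengths in m; the calibration is good to about 2 mm. The wrist camera is an equidistant fisheye: a pixel r from the principal point sees the ray r / f radians off the axis. A picture is of the moment at which its call begins: read the wrist's pose just before it. get_calibration takes no time and is no camera call.
- ticket.close_job(): hands the job in, once; it reports no verdict.
The state is a dict: "time": time; "joint_pos": joint angles; "qd": joint speeds; "tau": joint torques, N m; "position": TCP position; "orientation": TCP orientation; "contact_force": force on the tool from outside, world axes, zero at the start; "torque": the same for the moment, N m; "grip_width": finger opening in m.
Only numpy, scipy, OpenCV 4.12 (cv2) and the standard library are available. Lean on these libraries where they do the work, as an engineer would, in place of code of your own. Each camera call takes 0.05 s, during which the arm holds its last target. There are 200 camera calls.

### The job

The loose parts left on the bench have to go back into stock: put both transformers, both capacitors and the heat sink into the blue trays that already hold their own kind. Stand each one upright on the tray's floor, in the free space in front of the stock and not on top of anything; set the parts down rather than dropping them. Do not knock over the little flux bottle that stands among them.

Things in the scene. Friction and masses are not known exactly. Their poses are not given: they have to be found in the camera images.
- transformer_1_centre (a point): Small mains transformer standing on its bobbin foot: a dark grey laminated steel core 48 mm long (x), 20 mm thick (y), with a yellow-taped winding through its middle, flat-sided and 38 mm wide (y), 31 mm long (x), from 10 to 32 mm up; black foot 46 x 38 x 6 mm. 40 mm tall, about 0.22 kg. It can be gripped across the winding (along y, 38 mm) or across the core's ends (along x, 48 mm). The point is its centre, 20 mm above its underside; z up. One of two alike.
- transformer_2_centre (a point): Small mains transformer standing on its bobbin foot: a dark grey laminated steel core 48 mm long (x), 20 mm thick (y), with a yellow-taped winding through its middle, flat-sided and 38 mm wide (y), 31 mm long (x), from 10 to 32 mm up; black foot 46 x 38 x 6 mm. 40 mm tall, about 0.22 kg. It can be gripped across the winding (along y, 38 mm) or across the core's ends (along x, 48 mm). The point is its centre, 20 mm above its underside; z up. One of two alike.
- capacitor_1_centre (a point): Electrolytic capacitor standing upright: a black can 30 mm in diameter and 45 mm tall with a light polarity stripe, on its top a brown disc with two small steel tabs 6 mm high; about 0.06 kg. The point is the can's centre, 22.5 mm above its underside; z is its axis, up. One of two alike.
- capacitor_2_centre (a point): Electrolytic capacitor standing upright: a black can 30 mm in diameter and 45 mm tall with a light polarity stripe, on its top a brown disc with two small steel tabs 6 mm high; about 0.06 kg. The point is the can's centre, 22.5 mm above its underside; z is its axis, up. One of two alike.
- heatsink_centre (a point): Extruded aluminium heat sink standing on its base, seven upright fins on top running along x: 48 mm (x) by 40 mm (y), 36 mm tall, about 0.10 kg. Best gripped across the flat outer fins (along y, 40 mm). The point is its centre, 18 mm above its underside; z up.
- tray_transformer: Blue open tray fixed to the bench, 130 mm (x) by 210 mm (y), 25 mm high, walls and floor 3 mm thick. All three trays are alike but for their stock: this one holds three transformers in a row along its far (+x) side; the stock is fixed there, at most 43 mm high above the bench. The rest of the tray's floor is free, from x = -62 mm to x = +16 mm over the whole inside width of 204 mm. Origin: centre of its underside, on the bench; its -x side faces the robot, more or less; z up.
- tray_capacitor: Blue open tray fixed to the bench, 130 mm (x) by 210 mm (y), 25 mm high, walls and floor 3 mm thick. All three trays are alike but for their stock: this one holds five capacitors in a row along its far (+x) side; the stock is fixed there, at most 55 mm high above the bench. The rest of the tray's floor is free, from x = -62 mm to x = +29 mm over the whole inside width of 204 mm. Origin: centre of its underside, on the bench; its -x side faces the robot, more or less; z up.
- tray_heatsink: Blue open tray fixed to the bench, 130 mm (x) by 210 mm (y), 25 mm high, walls and floor 3 mm thick. All three trays are alike but for their stock: this one holds three heat sinks in a row along its far (+x) side; the stock is fixed there, at most 39 mm high above the bench. The rest of the tray's floor is free, from x = -62 mm to x = +15 mm over the whole inside width of 204 mm. Origin: centre of its underside, on the bench; its -x side faces the robot, more or less; z up.
- flux_bottle_centre (a point): Small pale flux bottle with a yellowish label and a dark pointed cap, 38 mm in diameter and 72 mm tall, standing among the parts. It stays on the bench. The point is its centre, 36 mm above the bench; z up.
Things that resemble listed ones, but are neither listed nor needed, are in the scene too. Leave any red look-alike of the part that bears transformer_1_centre alone.

How it is judged:
By the outcome, as a careful person would: the job done as asked, in the order asked, and still so for the second after the job is handed in, with the robot touching nothing.
It also fails if it takes over 128 s, if anything falls off the work surface, if the arm or the gripper's body presses on something with over 40 N, if the wrist force passes 120 N, or if a joint passes its speed limit or range.

## Working session

There is one attempt and no reset: what is moved stays moved. The work goes in short steps, Python scripts to look and compute and a tool call to move; the robot and the scene stay as the last step left them, time stands still between calls to the robot, and variables do not carry over. Pictures are saved under pics/ and viewed, about 12 in all and at most 16, crops included, and the job is handed in when it is done.

Besides the shell and the picture viewer there is one more tool, called after "Emit:" by a JSON object that holds its "api" and its "payload", one argument or row to a line. step_arm: Moves the arm, as the interface text tells. Its arguments: {"type":"object","properties":{"targets":{"type":"string"},"force":{"type":"number"}},"required":["targets"]}

```bash
mkdir -p pics; ls; python3 - <<'E'
from cell import arm,camera,get_calibration
import cv2,numpy as np
s=arm.get_state()
for k in("time","position","orientation","grip_width","contact_force"):print(k,s[k])
print(arm.tips_ahead)
for n in("top","side"):
    c=get_calibration(n);print(n,c)
    p,d=camera(n);cv2.imwrite(f"pics/{n}0.png",p[:,:,::-1]);np.savez(f"{n}0.npz",p=p,d=d)
print(get_calibration("wrist"))
E
```

```text
pics
time 0.0
position [ 0.14418097 -0.63359044  0.4036612 ]
orientation [ 1.0438562   1.30843182 -1.04204087]
grip_width 0.08706924062251382
contact_force [ 0.18204491  0.95956586 -0.84731876]
0.1822
top {'fov_y': 47.26148346362664, 'cx': 275.743063584854, 'cy': 210.88592588717987, 'R': array([[ 0.01712857, -0.9998521 ,  0.00154449],
       [-0.97966034, -0.01709151, -0.19993375],
       [ 0.19993058,  0.0019115 , -0.9798082 ]]), 't': array([-0.00342277,  0.49886729,  1.04577296])}
side {'fov_y': 46.98814675322639, 'cx': 283.91638072552297, 'cy': 214.9707948605877, 'R': array([[-0.99276399, -0.11952077, -0.01159517],
       [-0.0755438 ,  0.69669037, -0.71338325],
       [ 0.09334236, -0.70734526, -0.70067816]]), 't': array([0.48724517, 0.08137618, 0.93049202])}
{'fov_y': 65.70646984690485, 'cx': 276.2337970410817, 'cy': 214.8096944420794, 'tool_from_camera': array([[ 1.16465313e-03, -2.74018263e-01,  9.61723783e-01,
         1.89888671e-02],
       [-9.71166196e-04, -9.61724292e-01, -2.74017232e-01,
         7.44272448e-02],
       [ 9.99998850e-01, -6.14858603e-04, -1.38619248e-03,
        -6.89979761e-04],
       [ 0.00000000e+00,  0.00000000e+00,  0.00000000e+00,
         1.00000000e+00]])}
```

View pics/top0.png

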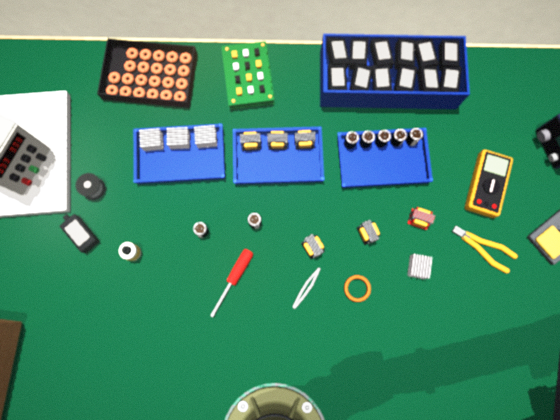

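View pics/side0.png

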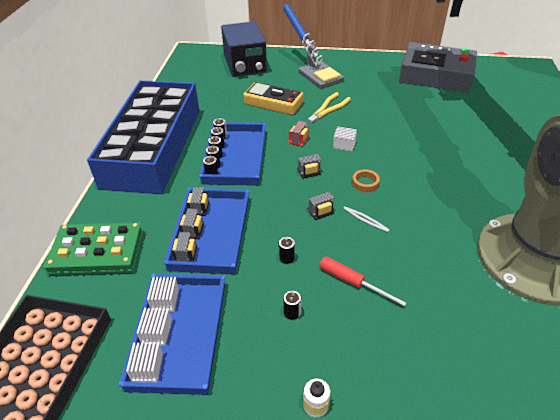

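Candidates in the top view:
- Capacitors: loose at (200,230) and (254,220). The stock row at (352–416,138) stays.
- Transformers: loose yellow at (314,245) and (370,231). The red look-alike at (422,217) stays.
- Heat sink: loose at (421,266).
- Flux bottle: white with a dark cap at (129,252). The black round thing at (90,186) is not it.
- Trays, left to right: heat sink, transformer, capacitor.

```bash
cat > h.py <<'E'
import numpy as np,cv2
from cell import arm,camera,get_calibration
from scipy.spatial.transform import Rotation as Ro
def world(n,d,pose=None):
    c=get_calibration(n);h,w=d.shape;f=h/2/np.tan(np.radians(c["fov_y"]/2))
    u,v=np.meshgrid(np.arange(w),np.arange(h));a=(u-c["cx"])/f;b=(v-c["cy"])/f
    if n=="wrist":
        r=np.hypot(a,b)+1e-9;t=np.tan(r)/r;P=np.dstack([a*t*d,b*t*d,d])
        T=c["tool_from_camera"];P=P@T[:3,:3].T+T[:3,3]
        return P@Ro.from_rotvec(pose[1]).as_matrix().T+pose[0]
    return (np.dstack([a*d,b*d,d])-c["t"])@c["R"]
def rect(xy):
    (x,y),(w,h),a=cv2.minAreaRect(xy.astype(np.float32)*1000)
    if w<h:w,h,a=h,w,a+90
    return np.round([x,y,w,h,(a+90)%180-90],1)   # long-axis angle
E
python3 - <<'E'
from h import *
z=np.load("top0.npz");p=z["p"];W=world("top",z["d"])
print("bench z",np.median(W[300:330,150:200,2]))
for n,(u,v),hr in(("cap1",(200,230),(.035,.06)),("cap2",(254,220),(.035,.06)),("tr1",(314,245),(.034,.05)),("tr2",(370,231),(.034,.05)),("red",(422,217),(.034,.05)),("hs",(421,266),(.02,.05)),("flux",(129,252),(.03,.09))):
    q=W[v-20:v+20,u-20:u+20].reshape(-1,3)
    m=(q[:,2]>hr[0])&(q[:,2]<hr[1]);m2=(q[:,2]>.008)&(q[:,2]<.09)
    print(n,m.sum(),rect(q[m][:,:2]),"all",rect(q[m2][:,:2]),"zmax",q[m2][:,2].max().round(3))
hsv=cv2.cvtColor(p,cv2.COLOR_RGB2HSV)
for n,x0,x1 in(("hs",130,229),("tr",230,328),("cap",334,436)):
    m=np.zeros(p.shape[:2],bool);m[120:192,x0:x1]=1
    b=m&(hsv[...,0]>105)&(hsv[...,0]<130)&(hsv[...,1]>150)&(W[...,2]>.018)&(W[...,2]<.032)
    print("tray",n,b.sum(),rect(W[b][:,:2]))
s=arm.get_state();print(Ro.from_rotvec(s["orientation"]).as_matrix().round(3))
E
```

```text
bench z 0.0015763261781585136
cap1 142 [456.4 178.6  28.9  28.  -42.3] all [456.4 178.3  28.5  28.4 -17.4] zmax 0.055
cap2 141 [480.4  54.6  28.1  27.7   4.2] all [499.3  46.5  68.5  40.   -8.2] zmax 0.055
tr1 231 [424.5 -81.5  47.9  35.9  31.5] all [434.4 -98.7  78.3  48.1 -59.7] zmax 0.048
tr2 232 [ 459.5 -210.9   48.    35.5   27.4] all [ 457.2 -219.7   73.5   55.2   86.9] zmax 0.047
red 235 [ 495.3 -333.1   48.4   37.    70.8] all [ 507.8 -347.6   78.9   69.3   87.6] zmax 0.047
hs 418 [ 381.9 -324.9   47.7   41.3  -10.1] all [ 377.8 -335.9   64.8   54.7   82.8] zmax 0.043
flux 263 [403.6 336.8  36.5  36.  -25.5] all [409.6 346.3  66.   62.7  21.5] zmax 0.076
tray hs 627 [643.1 241.1 212.9 135.8 -85.8]
tray tr 770 [642.6   3.4 213.3 135.3 -87.3]
tray cap 720 [ 641.2 -251.5  215.5  134.5  -85.8]
[[-0.     0.975  0.222]
 [ 0.002  0.222 -0.975]
 [-1.    -0.    -0.002]]
```

Emit:
{"api": "step_arm", "payload": {
  "targets": "0 0.21 -0.21 0.11 -1;0 0.21 -0.21 0.11 -1;0 0.21 -0.21 0.11 -1;0 0.21 -0.21 0.11 -1;0 0.21 -0.21 0.11 -1;0 0.21 -0.21 0.11 -1;0 0.42 -0.42 0.223 -1;0 0.42 -0.42 0.223 -1;0 0.42 -0.42 0.223 -1;0 0.42 -0.42 0.223 -1;0 0.42 -0.42 0.223 -1;0 0.42 -0.42 0.223 -1;0 0.42 -0.42 0.223 -1;0 0.42 -0.42 0.223 -1"
}}

```text
time: 1.85
position: [0.4599, -0.133, 0.4045]
orientation: [1.211, 1.208, -1.212]
contact_force: [-0.7, 0.6, -0.0]
grip_width: 0.0872
```

```bash
cat >> h.py <<'E'
def look(name):
    s=arm.get_state();p,d=camera("wrist");cv2.imwrite(f"pics/{name}.png",p[:,:,::-1])
    pose=(np.array(s["position"]),np.array(s["orientation"]));R=Ro.from_rotvec(pose[1]).as_matrix()
    print("psi",np.degrees(np.arctan2(R[1,1],R[0,1])).round(2),"pos",pose[0].round(4),"t",s["time"])
    W=world("wrist",d,pose);np.savez(f"{name}.npz",p=p,d=d,W=W);return p,W
def go(s,x,y,z,psi):
    "tool-axis shift and turn to a world TCP pose"
    R=Ro.from_rotvec(s["orientation"]).as_matrix();d=R.T@(np.array([x,y,z])-s["position"])
    ps=np.degrees(np.arctan2(R[1,1],R[0,1]));return d.round(4),np.radians(ps-psi).round(3)
E
python3 - <<'E'
from h import *
p,W=look("w1")
print("bench",np.median(W[...,2][(W[...,2]<.02)&(W[...,2]>-.02)]))
for n,(x,y),hr in(("cap1",(456,178),(.035,.06)),("cap2",(480,55),(.035,.06)),("tr1",(424,-81),(.0,.06)),("tr2",(459,-211),(.0,.05)),("hs",(382,-325),(.02,.05)),("red",(495,-333),(.02,.05))):
    q=W[(abs(W[...,0]-x/1e3)<.04)&(abs(W[...,1]-y/1e3)<.04)]
    for lo,hi in((.012,.07),(.028,.07),(.036,.07)):
        m=(q[:,2]>lo)&(q[:,2]<hi)
        if m.sum()>20:print(n,lo,m.sum(),rect(q[m][:,:2]),q[m][:,2].max().round(4))
E
```

```text
psi -0.14 pos [ 0.4599 -0.133   0.4045] t 1.85
bench 0.001410210334809897
cap1 0.012 592 [455.1 177.9  29.7  29.5  53.8] 0.0537
cap1 0.028 442 [455.2 177.9  29.6  29.5  53.8] 0.0537
cap1 0.036 370 [455.2 177.9  29.6  29.5  53.8] 0.0537
cap2 0.012 712 [477.9  54.4  29.6  29.   -6.9] 0.0537
cap2 0.028 579 [478.1  54.1  29.8  28.6 -33.3] 0.0537
cap2 0.036 509 [477.8  54.5  29.3  29.1 -11. ] 0.0537
tr1 0.012 1400 [421.8 -81.8  49.1  38.8  31.7] 0.0433
tr1 0.028 1238 [421.8 -81.8  49.1  38.6  31.7] 0.0433
tr1 0.036 789 [421.  -80.5  49.   24.7  31.6] 0.0433
tr2 0.012 1395 [ 457.1 -210.7   48.5   38.8   24.5] 0.0434
tr2 0.028 1270 [ 457.1 -210.8   48.5   38.7   24.5] 0.0434
tr2 0.036 772 [ 457.2 -211.1   48.5   22.2   25.2] 0.0434
hs 0.012 1069 [ 378.9 -325.    49.2   42.8   -9.1] 0.0388
hs 0.028 783 [ 379.  -325.2   49.1   42.    -9.8] 0.0388
hs 0.036 283 [ 378.9 -325.    48.8   41.4   -9.5] 0.0388
red 0.012 1229 [ 493.  -333.    49.    38.4   71.6] 0.0432
red 0.028 1049 [ 492.9 -333.    48.9   38.4   71.6] 0.0432
red 0.036 618 [ 493.2 -333.1   48.9   21.3   71.6] 0.0432
```

View pics/w1.png

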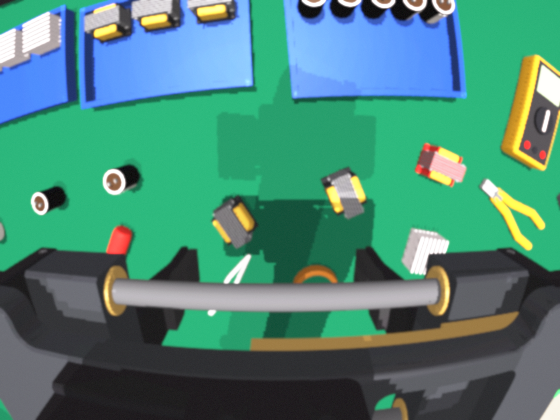

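Emit:
{"api": "step_arm", "payload": {
  "targets": "0.06 -0.038 -0.051 -0.186 -0.4;0.11 -0.038 -0.051 -0.372 -0.4;0.13 -0.038 -0.051 -0.556 -0.4;0.13 -0.038 -0.051 -0.556 -0.4;0.16 -0.038 -0.051 -0.556 -0.4;0.19 -0.038 -0.051 -0.556 -0.4;0.205 -0.038 -0.051 -0.556 -0.4;0.2165 -0.038 -0.051 -0.556 -0.4;0.2165 -0.038 -0.051 -0.556 -0.4;0.2165 -0.038 -0.051 -0.556 1;0.2165 -0.038 -0.051 -0.556 1;0.2165 -0.038 -0.051 -0.556 1;0.2165 -0.038 -0.051 -0.556 1;0.2165 -0.038 -0.051 -0.556 1;0.2165 -0.038 -0.051 -0.556 1",
  "force": 30
}}

```text
time: 3.78
position: [0.4229, -0.0803, 0.1887]
orientation: [0.79, 1.421, -0.79]
contact_force: [-0.3, -1.0, 6.0]
grip_width: 0.0381
```

Emit:
{"api": "step_arm", "payload": {
  "targets": "-0.03 0 0 0 1;-0.07 0 0 0 1;-0.11 0.03 0 0.1 1;-0.11 0.09 -0.005 0.25 1;-0.11 0.15 -0.008 0.4 1;-0.11 0.2 -0.0115 0.5 1;-0.11 0.2327 -0.0115 0.5 1;-0.11 0.2327 -0.0115 0.5 1;-0.11 0.2327 -0.0115 0.5 1;-0.11 0.2327 -0.0115 0.5 1"
}}

```text
time: 5.03
position: [0.6131, 0.0515, 0.2978]
orientation: [1.167, 1.235, -1.17]
contact_force: [-1.1, -1.1, -2.0]
grip_width: 0.0376
```

```bash
python3 - <<'E'
from h import *
p,W=look("w2");print(arm.get_state()["grip_width"])
hsv=cv2.cvtColor(p,cv2.COLOR_RGB2HSV)
b=(hsv[...,0]>105)&(hsv[...,0]<130)&(hsv[...,1]>130)&(W[...,2]>.02)&(W[...,2]<.031)
for n,y in(("hs",.241),("tr",.003),("cap",-.25)):
    m=b&(abs(W[...,1]-y)<.122)&(abs(W[...,0]-.643)<.085)
    print(n,m.sum(),rect(W[m][:,:2]) if m.sum()>50 else "")
E
```

```text
psi 3.18 pos [0.6131 0.0515 0.2978] t 5.025
0.03801786423918322
hs 4125 [639.8 241.7 215.3 133.9 -85.5]
tr 4075 [640.1   3.9 214.1 133.4 -87.3]
cap 1722 [ 635.3 -213.6  141.8  134.4  -85.7]
```

View pics/w2.png

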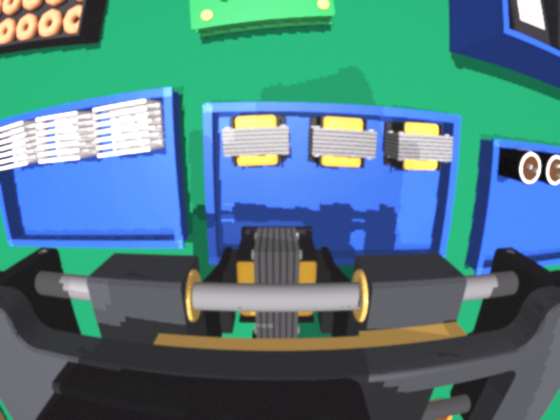

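Emit:
{"api": "step_arm", "payload": {
  "targets": "0.04 0.002 0.007 0.008 1;0.07 0.002 0.007 0.008 1;0.09 0.002 0.007 0.008 1;0.098 0.002 0.007 0.008 1;0.102 0.002 0.007 0.008 1;0.1045 0.002 0.007 0.008 1;0.106 0.002 0.007 0.008 1;0.106 0.002 0.007 0.008 1;0.106 0.002 0.007 0.008 1"
}}

```text
time: 6.2
position: [0.6165, 0.0458, 0.1925]
orientation: [1.173, 1.231, -1.173]
contact_force: [-0.9, 0.1, -3.2]
grip_width: 0.0376
```

Emit:
{"api": "step_arm", "payload": {
  "targets": "0.0005 0 0 0 1;0.001 0 0 0 1;0.001 0 0 0 1;0.001 0 0 0 -0.15;0.001 0 0 0 -0.15;0.001 0 0 0 -0.15;0.001 0 0 0 -0.15;-0.03 0 0 0 -0.15;-0.06 0 0 0 -0.15;-0.09 0 0 0 -0.15;-0.11 0 0 0 -0.5;-0.11 0 0 0 -0.5;-0.11 0 0 0 -0.5"
}}

```text
time: 7.82
position: [0.616, 0.0455, 0.301]
orientation: [1.172, 1.233, -1.175]
contact_force: [-0.2, 0.0, -0.6]
grip_width: 0.0641
```

```bash
python3 - <<'E'
from h import *
print(go(arm.get_state(),.4571,-.2108,.26,24.7))
print(go(arm.get_state(),.4571,-.2108,.188,24.7))
E
```

```text
(array([ 0.0414, -0.1711,  0.2483]), np.float64(-0.382))
(array([ 0.1134, -0.1709,  0.2482]), np.float64(-0.382))
```

Emit:
{"api": "step_arm", "payload": {
  "targets": "0 -0.04 0.05 -0.09 -0.4;0 -0.08 0.1 -0.18 -0.4;0 -0.12 0.16 -0.27 -0.4;0.02 -0.171 0.248 -0.382 -0.4;0.03 -0.171 0.248 -0.382 -0.4;0.04 -0.171 0.248 -0.382 -0.4;0.04 -0.171 0.248 -0.382 -0.4;0.07 -0.171 0.248 -0.382 -0.4;0.09 -0.171 0.248 -0.382 -0.4;0.105 -0.171 0.248 -0.382 -0.4;0.113 -0.171 0.248 -0.382 -0.4;0.113 -0.171 0.248 -0.382 -0.4;0.113 -0.171 0.248 -0.382 1;0.113 -0.171 0.248 -0.382 1;0.113 -0.171 0.248 -0.382 1;0.113 -0.171 0.248 -0.382 1;0.113 -0.171 0.248 -0.382 1;0.113 -0.171 0.248 -0.382 1"
}}

```text
time: 10.07
position: [0.4579, -0.2106, 0.1897]
orientation: [0.886, 1.382, -0.887]
contact_force: [0.1, -1.5, 4.5]
grip_width: 0.0377
```

```bash
python3 - <<'E'
from h import *
# place local (-23,-42) in transformer tray
a=np.radians(2.7);P=np.array([.640,.004])+np.array([[np.cos(a),-np.sin(a)],[np.sin(a),np.cos(a)]])@[-.023,-.042]
print(P,go(arm.get_state(),*P,.298,2.7),go(arm.get_state(),*P,.191,2.7))
E
```

```text
[ 0.619004   -0.03903682] (array([-0.1083,  0.218 , -0.0885]), np.float64(0.384)) (array([-0.0013,  0.218 , -0.0886]), np.float64(0.384))
```

Emit:
{"api": "step_arm", "payload": {
  "targets": "-0.04 0 0 0 1;-0.08 0 0 0 1;-0.11 0.04 -0.015 0.09 1;-0.11 0.09 -0.035 0.18 1;-0.11 0.14 -0.055 0.27 1;-0.11 0.19 -0.075 0.36 1;-0.11 0.218 -0.0885 0.384 1;-0.11 0.218 -0.0885 0.384 1;-0.11 0.218 -0.0885 0.384 1;-0.07 0.218 -0.0885 0.384 1;-0.035 0.218 -0.0885 0.384 1;-0.015 0.218 -0.0885 0.384 1;-0.008 0.218 -0.0885 0.384 1;-0.005 0.218 -0.0885 0.384 1;-0.0035 0.218 -0.0885 0.384 1;-0.0035 0.218 -0.0885 0.384 1;-0.0035 0.218 -0.0885 0.384 1"
}}

```text
time: 12.2
position: [0.6191, -0.0388, 0.1933]
orientation: [1.175, 1.23, -1.174]
contact_force: [-0.2, -0.3, -2.0]
grip_width: 0.0381
```

Emit:
{"api": "step_arm", "payload": {
  "targets": "0.0005 0 0 0 1;0.001 0 0 0 1;0.001 0 0 0 1;0.001 0 0 0 -0.15;0.001 0 0 0 -0.15;0.001 0 0 0 -0.15;0.001 0 0 0 -0.15;-0.03 0 0 0 -0.15;-0.06 0 0 0 -0.15;-0.09 0 0 0 -0.15;-0.11 0 0 0 -0.5;-0.11 0 0 0 -0.5;-0.11 0 0 0 -0.5"
}}

```text
time: 13.82
position: [0.6183, -0.039, 0.3015]
orientation: [1.174, 1.232, -1.176]
contact_force: [-0.5, -0.7, 0.5]
grip_width: 0.064
```

```bash
python3 - <<'E'
from h import *
s=arm.get_state();print(s["position"],go(s,.478,.0543,.191,2.7))
E
```

```text
[ 0.61834517 -0.03901648  0.30145565] (array([ 0.1107, -0.1356, -0.0998]), np.float64(-0.0))
```

Emit:
{"api": "step_arm", "payload": {
  "targets": "0 -0.05 -0.035 0 -0.4;0 -0.1 -0.07 0 -0.4;0.02 -0.1356 -0.0998 0 -0.4;0.03 -0.1356 -0.0998 0 -0.4;0.03 -0.1356 -0.0998 0 -0.4;0.06 -0.1356 -0.0998 0 -0.4;0.085 -0.1356 -0.0998 0 -0.4;0.1 -0.1356 -0.0998 0 -0.4;0.1095 -0.1356 -0.0998 0 -0.4;0.1095 -0.1356 -0.0998 0 -0.4;0.1095 -0.1356 -0.0998 0 1;0.1095 -0.1356 -0.0998 0 1;0.1095 -0.1356 -0.0998 0 1;0.1095 -0.1356 -0.0998 0 1;0.1095 -0.1356 -0.0998 0 1;0.1095 -0.1356 -0.0998 0 1",
  "force": 20
}}

```text
time: 15.82
position: [0.4788, 0.0545, 0.1935]
orientation: [1.175, 1.231, -1.175]
contact_force: [-0.8, -0.1, 3.1]
grip_width: 0.0293
```

```bash
python3 - <<'E'
from h import *
a=np.radians(4.2);c=np.array([.639,-.251]);R=np.array([[np.cos(a),-np.sin(a)],[np.sin(a),np.cos(a)]])
for l in([-.02,.042],[-.02,-.042]):
    P=c+R@l;print(P,go(arm.get_state(),*P,.194,4.2))
E
```

```text
[ 0.61597771 -0.21057756] (array([-0.0004,  0.1246,  0.2712]), np.float64(-0.027))
[ 0.62212971 -0.29435197] (array([-0.0004,  0.1269,  0.3551]), np.float64(-0.027))
```

Emit:
{"api": "step_arm", "payload": {
  "targets": "-0.04 0 0 0 1;-0.08 0 0 0 1;-0.11 0.02 0.045 0 1;-0.11 0.045 0.095 0 1;-0.11 0.07 0.145 0 1;-0.11 0.09 0.195 0 1;-0.11 0.11 0.24 -0.027 1;-0.11 0.1246 0.2712 -0.027 1;-0.11 0.1246 0.2712 -0.027 1;-0.11 0.1246 0.2712 -0.027 1;-0.07 0.1246 0.2712 -0.027 1;-0.035 0.1246 0.2712 -0.027 1;-0.015 0.1246 0.2712 -0.027 1;-0.008 0.1246 0.2712 -0.027 1;-0.005 0.1246 0.2712 -0.027 1;-0.0035 0.1246 0.2712 -0.027 1;-0.0035 0.1246 0.2712 -0.027 1;-0.0035 0.1246 0.2712 -0.027 1"
}}

```text
time: 18.08
position: [0.616, -0.2107, 0.1974]
orientation: [1.155, 1.242, -1.154]
contact_force: [0.4, -0.4, -1.1]
grip_width: 0.0296
```

```bash
python3 - <<'E'
from h import *
p,W=look("w3");print(arm.get_state()["contact_force"])
E
```

```text
psi 4.22 pos [ 0.616  -0.2107  0.1974] t 18.075
[ 0.8641631   1.24297888 -0.26815038]
```

View pics/w3.png

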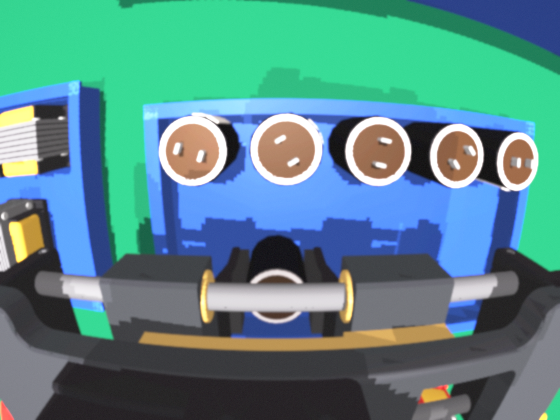

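The capacitor at (275,290) hangs upright over the free tray floor, clear of the stock row. I'll lower it 1 mm and release.

Emit:
{"api": "step_arm", "payload": {
  "targets": "0.0005 0 0 0 1;0.001 0 0 0 1;0.001 0 0 0 1;0.001 0 0 0 -0.1;0.001 0 0 0 -0.1;0.001 0 0 0 -0.1;0.001 0 0 0 -0.1;-0.03 0 0 0 -0.1;-0.06 0 0 0 -0.1;-0.09 0 0 0 -0.1;-0.11 0 0 0 -0.5;-0.11 0 0 0 -0.5;-0.11 0 0 0 -0.5"
}}

```text
time: 19.75
position: [0.6153, -0.2106, 0.3054]
orientation: [1.154, 1.245, -1.156]
contact_force: [-0.2, -1.1, 0.3]
grip_width: 0.0636
```

```bash
python3 - <<'E'
from h import *
s=arm.get_state();print(s["position"],go(s,.4552,.1779,.191,4.2))
E
```

```text
[ 0.61534942 -0.21060614  0.30537799] (array([ 0.1149, -0.1309, -0.3992]), np.float64(0.0))
```

Emit:
{"api": "step_arm", "payload": {
  "targets": "0 -0.02 -0.06 0 -0.4;0 -0.04 -0.12 0 -0.4;0 -0.06 -0.18 0 -0.4;0 -0.08 -0.24 0 -0.4;0 -0.1 -0.3 0 -0.4;0 -0.12 -0.36 0 -0.4;0.02 -0.1309 -0.3992 0 -0.4;0.03 -0.1309 -0.3992 0 -0.4;0.03 -0.1309 -0.3992 0 -0.4;0.06 -0.1309 -0.3992 0 -0.4;0.085 -0.1309 -0.3992 0 -0.4;0.1 -0.1309 -0.3992 0 -0.4;0.113 -0.1309 -0.3992 0 -0.4;0.113 -0.1309 -0.3992 0 -0.4;0.113 -0.1309 -0.3992 0 1;0.113 -0.1309 -0.3992 0 1;0.113 -0.1309 -0.3992 0 1;0.113 -0.1309 -0.3992 0 1;0.113 -0.1309 -0.3992 0 1;0.113 -0.1309 -0.3992 0 1"
}}

```text
time: 22.25
position: [0.456, 0.1779, 0.194]
orientation: [1.155, 1.243, -1.155]
contact_force: [0.2, -0.1, 2.8]
grip_width: 0.0297
```

```bash
python3 - <<'E'
from h import *
s=arm.get_state();print(go(s,.6221,-.2944,s["position"][2]+.003,4.2))
E
```

```text
(array([-0.0028,  0.1308,  0.4833]), np.float64(0.001))
```

Emit:
{"api": "step_arm", "payload": {
  "targets": "-0.04 0 0 0 1;-0.08 0 0 0 1;-0.11 0.01 0.04 0 1;-0.11 0.025 0.09 0 1;-0.11 0.04 0.14 0 1;-0.11 0.055 0.19 0 1;-0.11 0.07 0.24 0 1;-0.11 0.085 0.29 0 1;-0.11 0.1 0.34 0 1;-0.11 0.115 0.39 0 1;-0.11 0.125 0.44 0 1;-0.11 0.1308 0.4833 0 1;-0.11 0.1308 0.4833 0 1;-0.11 0.1308 0.4833 0 1;-0.11 0.1308 0.4833 0 1;-0.07 0.1308 0.4833 0 1;-0.035 0.1308 0.4833 0 1;-0.015 0.1308 0.4833 0 1;-0.008 0.1308 0.4833 0 1;-0.005 0.1308 0.4833 0 1"
}}

```text
time: 24.75
position: [0.6225, -0.2942, 0.1995]
orientation: [1.155, 1.242, -1.154]
contact_force: [-0.1, 0.1, 0.3]
grip_width: 0.0296
```

Emit:
{"api": "step_arm", "payload": {
  "targets": "0.001 0 0 0 1;0.0015 0 0 0 1;0.0015 0 0 0 1;0.0015 0 0 0 1"
}}

```text
time: 25.25
position: [0.622, -0.2945, 0.1975]
orientation: [1.155, 1.243, -1.155]
contact_force: [-0.6, -0.0, -1.0]
grip_width: 0.0295
```

Lower another 0.7 mm, then release. The heat sink is next.

Emit:
{"api": "step_arm", "payload": {
  "targets": "0.0007 0 0 0 1;0.0007 0 0 0 1;0.0007 0 0 0 -0.1;0.0007 0 0 0 -0.1;0.0007 0 0 0 -0.1;0.0007 0 0 0 -0.1;-0.03 0 0 0 -0.1;-0.06 0 0 0 -0.1;-0.09 0 0 0 -0.1;-0.11 0 0 0 -0.5;-0.11 0 0 0 -0.5;-0.11 0 0 0 -0.5"
}}

```text
time: 26.75
position: [0.6215, -0.2944, 0.3059]
orientation: [1.154, 1.245, -1.156]
contact_force: [0.6, -0.0, 0.3]
grip_width: 0.0638
```

```bash
python3 - <<'E'
from h import *
s=arm.get_state();print(s["position"],go(s,.379,-.325,.188,-9.5))
E
```

```text
[ 0.62149208 -0.29439226  0.30585313] (array([ 0.1183, -0.2439,  0.0127]), np.float64(0.24))
```

Emit:
{"api": "step_arm", "payload": {
  "targets": "0 -0.06 0.003 0.06 -0.5;0 -0.12 0.006 0.12 -0.5;0 -0.18 0.009 0.18 -0.5;0 -0.2439 0.0127 0.24 -0.5;0.03 -0.2439 0.0127 0.24 -0.5;0.04 -0.2439 0.0127 0.24 -0.5;0.05 -0.2439 0.0127 0.24 -0.5;0.08 -0.2439 0.0127 0.24 -0.5;0.1 -0.2439 0.0127 0.24 -0.5;0.11 -0.2439 0.0127 0.24 -0.5;0.1175 -0.2439 0.0127 0.24 -0.5;0.1175 -0.2439 0.0127 0.24 -0.5;0.1175 -0.2439 0.0127 0.24 1;0.1175 -0.2439 0.0127 0.24 1;0.1175 -0.2439 0.0127 0.24 1;0.1175 -0.2439 0.0127 0.24 1;0.1175 -0.2439 0.0127 0.24 1;0.1175 -0.2439 0.0127 0.24 1"
}}

```text
time: 29.0
position: [0.3797, -0.3253, 0.1901]
orientation: [1.33, 1.125, -1.331]
contact_force: [-1.1, 0.4, 4.4]
grip_width: 0.0398
```

```bash
python3 - <<'E'
from h import *
a=np.radians(4.5);P=np.array([.640,.2417])+np.array([[np.cos(a),-np.sin(a)],[np.sin(a),np.cos(a)]])@[-.024,0]
s=arm.get_state();print(P,go(s,*P,s["position"][2]+.003,4.5))
E
```

```text
[0.61607398 0.23981698] (array([-0.0033,  0.1396, -0.5964]), np.float64(-0.245))
```

Emit:
{"api": "step_arm", "payload": {
  "targets": "-0.04 0 0 0 1;-0.08 0 0 0 1;-0.11 0.01 -0.04 0 1;-0.11 0.021 -0.09 -0.02 1;-0.11 0.033 -0.14 -0.05 1;-0.11 0.044 -0.19 -0.08 1;-0.11 0.056 -0.24 -0.1 1;-0.11 0.068 -0.29 -0.12 1;-0.11 0.08 -0.34 -0.14 1;-0.11 0.091 -0.39 -0.16 1;-0.11 0.103 -0.44 -0.18 1;-0.11 0.115 -0.49 -0.2 1;-0.11 0.126 -0.54 -0.22 1;-0.11 0.1396 -0.5964 -0.245 1;-0.11 0.1396 -0.5964 -0.245 1;-0.11 0.1396 -0.5964 -0.245 1;-0.11 0.1396 -0.5964 -0.245 1"
}}

```text
time: 31.12
position: [0.6162, 0.238, 0.2993]
orientation: [1.151, 1.243, -1.154]
contact_force: [-0.1, -0.1, -1.4]
grip_width: 0.0399
```

```bash
python3 - <<'E'
from h import *
p,W=look("w4");s=arm.get_state();print(s["grip_width"],go(s,.6161,.2398,.1931,4.5))
hsv=cv2.cvtColor(p,cv2.COLOR_RGB2HSV)
b=(hsv[...,0]>105)&(hsv[...,0]<130)&(hsv[...,1]>130)&(W[...,2]>.02)&(W[...,2]<.031)&(abs(W[...,1]-.241)<.122)&(abs(W[...,0]-.643)<.085)
print(rect(W[b][:,:2]))
E
```

```text
psi 4.38 pos [0.6162 0.238  0.2993] t 31.125
0.04020918315471676 (array([ 0.1065, -0.    , -0.002 ]), np.float64(-0.002))
[639.9 241.9 214.5 134.5 -85.7]
```

View pics/w4.png

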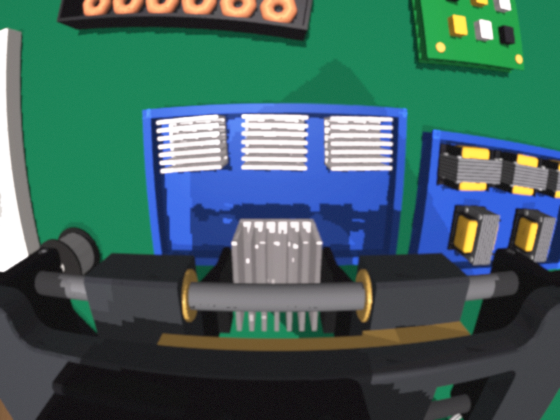

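The heat sink is held upright at (277,270) over the empty part of its tray, and both transformers stand in theirs at (475,235) and (535,235).

Emit:
{"api": "step_arm", "payload": {
  "targets": "0.04 0 0 0 1;0.07 0 0 0 1;0.09 0 0 0 1;0.099 0 0 0 1;0.103 0 0 0 1;0.1045 0 0 0 1;0.1055 0 0 0 1;0.1055 0 0 0 1;0.1055 0 0 0 1"
}}

```text
time: 32.3
position: [0.616, 0.2401, 0.1945]
orientation: [1.151, 1.245, -1.151]
contact_force: [0.2, -0.2, -1.4]
grip_width: 0.0401
```

Bottom contact should come at a measured z of 0.1931. Lower 1.3 mm, release and retreat well clear.

Emit:
{"api": "step_arm", "payload": {
  "targets": "0.0007 0 0 0 1;0.0013 0 0 0 1;0.0013 0 0 0 1;0.0013 0 0 0 -0.2;0.0013 0 0 0 -0.2;0.0013 0 0 0 -0.2;0.0013 0 0 0 -0.2;-0.03 0 0 0 -0.2;-0.06 0 0 0 -0.2;-0.1 0 0 0 -0.2;-0.15 0 0 0 -0.5;-0.2 -0.05 0.05 0 -0.5;-0.2 -0.1 0.1 0 -0.5;-0.2 -0.13 0.15 0 -0.5;-0.2 -0.13 0.2 0 -0.5;-0.2 -0.13 0.25 0 -0.5;-0.2 -0.13 0.25 0 -0.5;-0.2 -0.13 0.25 0 -0.5"
}}

```text
time: 34.55
position: [0.506, -0.0188, 0.3943]
orientation: [1.151, 1.246, -1.15]
contact_force: [0.1, 0.7, 0.5]
grip_width: 0.0654
```

```bash
python3 - <<'E'
from h import *
p,d=camera("side");cv2.imwrite("pics/side1.png",p[:,:,::-1])
p,W=look("w5")
for n,(x,y),hr in(("tr1",(.616,.046),(.028,.07)),("tr2",(.619,-.039),(.028,.07)),("cap2",(.616,-.21),(.03,.07)),("cap1",(.622,-.294),(.03,.07)),("hs",(.616,.24),(.028,.07)),("flux",(.404,.337),(.03,.09))):
    q=W[(abs(W[...,0]-x)<.032)&(abs(W[...,1]-y)<.036)];m=(q[:,2]>hr[0])&(q[:,2]<hr[1])
    print(n,m.sum(),rect(q[m][:,:2]) if m.sum()>9 else "",np.percentile(q[m][:,2],[50,98]).round(4) if m.sum()>9 else "")
E
```

```text
psi 4.64 pos [ 0.506  -0.0179  0.3943] t 34.6
tr1 1481 [613.6  46.2  48.1  38.6   1.1] [0.0432 0.0456]
tr2 1491 [617.3 -38.1  48.5  38.4   3. ] [0.0433 0.0454]
cap2 627 [ 614.8 -208.7   29.5   28.8  -25.9] [0.0493 0.0539]
cap1 527 [ 619.8 -292.2   29.5   29.2   44.3] [0.049  0.0534]
hs 1227 [615.7 241.   48.8  43.1   4.3] [0.0387 0.0415]
flux 468 [407.6 337.   31.1  28.  -58. ] [0.0511 0.0711]
```

View pics/w5.png

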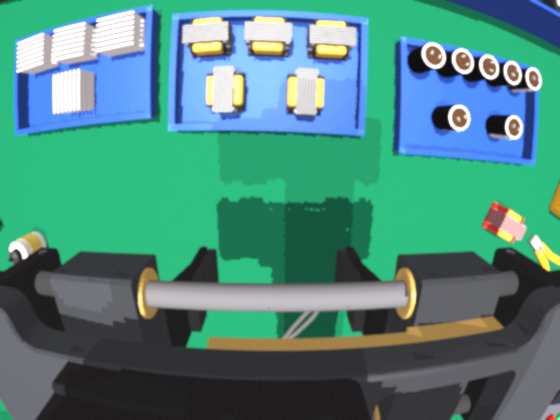

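View pics/side1.png

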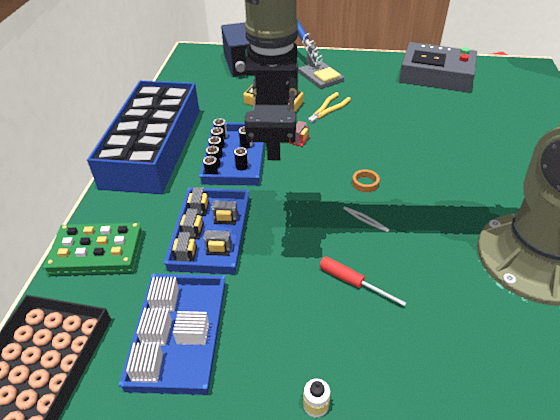

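The wrist view shows all five parts upright in their trays: the heat sink at (73,92), transformers at (225,90) and (305,92), capacitors at (452,118) and (505,127). The side view shows the flux bottle standing at (316,398), and the red transformer is untouched.

```bash
python3 -c "
from cell import ticket
print(ticket.close_job())"
```

```text
the job is handed in; nothing more can be done
None
```

All five loose parts are back in the trays that hold their own kind. Both transformers, both capacitors and the heat sink were lowered to the tray floor before release, and the job was handed in at about 35 s of the 128 s allowed.

- **Last check:** one wrist picture with depth and one side picture, taken after the arm had backed away. They show every part upright on the free floor in front of the stock. The measured tops are at the heights expected for parts standing on a tray floor.
- **Flux bottle and red look-alike:** the bottle is still standing where it was, and the red transformer was not touched.
- **Disagreements:** the top and wrist cameras differed by 2–3 mm in x, which was too small to matter for any grip. No check failed.

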